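Put the fresh cell in the stall torch

ROBOT

A 6-joint arm with a two-finger parallel gripper is mounted at the origin on the work surface. World frame = base frame: x ahead of the robot, y to its left, z up, the work surface at z = 0. Lengths are in m, angles in rad, forces in N, time in s.
With the tool pointing down it reaches from about 0.35 to 0.975 m from the base axis. Payload 4.9 kg.
Tool frame: the origin (TCP) lies midway between the tips of the shut fingers; the grasp point (between the pads) lies behind it (arm.grip_depth is the z of the grasp point in the tool frame, in m); z points along the fingers, y is the line along which they close (so a half turn about z gives the same grasp; the last joint's range is limited). The gripper opens to 85 mm and grips with 20 to 120 N. Pads are 22 mm wide; open, the fingers measure 114 mm over their backs; the gripper's body (76 mm by 85 mm) begins 54 mm behind the grasp point. The pads swing forward as they close: fully open they stand 13 mm farther back than shut.
Start: joints at [-1.301, 0.053, 1.613, -0, 1.476, -0.119], TCP at [0.237, -0.578, 0.231] pointing down, gripper open.
Joint ranges: [-3.01, 3.01], [-1.01, 2.22], [0.06, 2.58], [-1.02, 4.17], [0.09, 2.62], [-3.14, 3.14]. Speed limits (rad/s): [2.57, 2.57, 3.14, 3.14, 3.14, 3.14].

INTERFACE

Orientations are given as a unit quaternion [x, y, z, w].
In Python, from cell import arm gives the robot as it stands. The module is installed in compiled form; this text tells all that it offers.
- The arm moves only by the tool apply_moves, never from a script. Its argument "steps" is a list of rows, each a list of 4 numbers: the shift along the tool's x, y, z in mm, then the turn about the tool's z in rad. In form: [[x, y, z, roll], ...]. A call has exactly 10 rows; each row shifts and turns the commanded pose from where the row before left it, along the tool's axes as they then stand; what a row does not reach is not made up. A row lasts 1/8 s, in which the tool goes at most 62.5 mm and 10.7 degrees, less where a joint would pass 70% of its speed; a pose out of reach is approached as far as the arm can. A call with a gripper value outside its range is refused whole. "jaw" is the closure, from 0 (fully open) to 1 (shut), set as the call begins (left out, the last holds). The fingers move at their own pace and stop on an object; "newtons" is the grip in N (left out, the last holds). Time passes only in rows, so rows that do not move let the fingers close, or fill a call up. It gives the time, the measured TCP pose, the force, the opening and the grip force at its end, in the units of the state.
- arm.get_state(): the state, without advancing time (a new reading comes with each control period).
- arm.grab_frame(name): name is "scene" or "top" or "wrist"; returns (picture, depth): 480x640x3 uint8, red, green, blue; 480x640 float32, m along the optical axis (not along the pixel's ray), 0 where there is no reading.
- arm.calibration(name): a dict with "fx", "fy", "cx", "cy" (pixels), "world_to_cam" (4x4, takes a point from world to camera coordinates). Camera axes: x right, y up, looking along -z (the intrinsics and any distortion apply to the point x, -y, -z); pixel columns grow to the right and rows downward; lengths in m; the calibration is good to about 2 mm. A picture is of the moment at which its call begins: read the wrist's pose just before it. calibration takes no time and is no camera call; for the wrist camera it gives the pose at the moment of the call.
- arm.finish_job(): hands the job in; it is judged then, once.
Trained networks look in the newest picture that a camera, given by its name, has taken for a name from the list of things; names that differ only in an ending like _2 or _b are one class to them, and where a whole thing is asked for, a point or a joint stands for the part that bears it (a point fixed in the world has none). Each returns a list of dicts, best first, with "conf" (0 to 1); they miss things now and then, are a little off and sometimes report something else, mostly with a low value. They report only what shows in the picture. A call takes as long as a camera call. They do not tell look-alikes from the thing itself.
- arm.look_for(camera, label): "xy" ([column, row] as shares, 0 to 1, of the picture: columns of its width, rows of its height, amid what is visible of it).
- arm.place_of(camera, label): "xy" ([column, row] as shares, 0 to 1, of the picture: columns of its width, rows of its height: a listed point, or the origin of a listed thing).
The state is a dict: "time_s": time; "joint_pos": joint angles; "qvel": joint speeds; "joint_torque": joint torques, N m; "position": TCP position; "ee_rot": TCP orientation; "contact_force": force on the tool from outside, world axes, zero at the start; "torque": the same for the moment, N m; "width": finger opening in m; "grasp_force": force on a finger pad.
Only numpy, scipy, OpenCV 4.12 (cv2) and the standard library are available. Lean on these libraries where they do the work, as an engineer would, in place of code of your own. Each camera call takes 0.05 s, during which the arm holds its last target. There are 200 camera calls.

TASK

The food stall's torch lies open on the counter and needs its battery. Take the big cell (not the small one) from the rest, push its flat end against the coil spring in the torch while the capped end is still up, then drop the capped end in behind the fixed contact, so that the cell lies fully home in its bed, held by the spring. Let go of it, and leave the small cell where it is.

Things in the scene. Friction and masses are not known exactly. Their poses are not given: they have to be found in the camera images.
- big_center (a point): Big (D) cell: dark grey cylinder, brass band near the cap; 34 mm in diameter, 61 mm long including a raised cap 2 mm high, 10 mm across, 140 g. Point: its centre. x axis: along the cell towards the cap; the other end is flat. Lies level in one of two parallel V beds, 85 mm apart, of a fixed grey rest. Beds 24 mm wide: fingers pass beside the cell. Centre 32 mm above the counter.
- small_center (a point): Small (C) cell: same look, 26 mm in diameter, 50 mm long. Point: its centre, 27 mm above the counter; x axis towards its cap. Lies in the other bed of the rest. Wrong size for the torch.
- contact (a point): Point on the fixed black torch's steel contact plate (24 mm wide, top 34 mm above the counter) where the seated cell's cap touches, 32 mm up. x: level, from spring to lamp head; z up. Seated cell: centre at x=-30.5 mm, y=z=0, cap to +x, in a V bed 24 mm wide, no side walls, base 6 mm thick. Block behind the plate to x=16 mm, below 26 mm. Lamp head from x=31.5 mm, 58 mm high.
- spring (a joint): Coil spring contact at the bay's tail end: upright plate 26 mm wide, 18 to 48 mm above the counter. Value: travel towards the tail, 0 relaxed (face at x=-51 mm from the contact point, so the cell needs 10 mm of travel), 0.024 m fully in. 0.5 N per mm. Pushes a released cell forward against the contact. Tail block behind it from x=-79.5 mm, 56 mm high.
There are look-alikes about, which are no part of the job. What is shaped like the part that bears big_center but green or pink is not meant.

How it is judged:
On the way:
1. the big cell, its cap end towards the lamp head, presses the spring in by more than 8 mm while its centre is still more than 5 mm above the seated height (value of joint spring above 0.008 m and z of big_center in the frame of contact above 0.005 m and x of contact in the frame of big_center above 0.015 m and horizontal distance between big_center and contact below 0.06 m), for 0.05 s.
At the end, for the whole second after the job is handed in: The big cell lies in the torch, cap against the fixed contact (within 4 mm along the axis, 5 mm sideways, 4 mm in height, 7 degrees), the spring at rest, pressed in by 6 to 14.5 mm; the small cell is within 20 mm of where it lay (x of contact in the frame of big_center between 0.0265 and 0.0345 m and y of big_center in the frame of contact between -0.005 and 0.005 m and z of big_center in the frame of contact between -0.004 and 0.004 m and angle between the x axis of big_center and the x axis of contact, either way round below 0.12 rad and value of joint spring between 0.006 and 0.0145 m and velocity of joint spring below 0.01 m/s and distance of small_center from where it was at the start of the episode below 0.02 m); the robot touches nothing.
It fails at once if the small cell is taken from its place (moved more than 40 mm) (distance of small_center from where it was at the start of the episode above 0.04 m).
It also fails if it takes over 37 s, if anything falls off the work surface, if the arm or the gripper's body presses on something with over 40 N, if the wrist force passes 120 N, or if a joint passes its speed limit or range.

## Working session

There is one attempt and no reset: what is moved stays moved. The work goes in short steps, Python scripts to look and compute and a tool call to move; the robot and the scene stay as the last step left them, time stands still between calls to the robot, and variables do not carry over. Pictures are saved under pics/ and viewed, at most 10 in all, crops included, and the job is handed in when it is done.

Besides the shell and the picture viewer there is one more tool, called after "Emit:" by a JSON object that holds its "api" and its "payload". apply_moves: Moves the arm, as the interface text tells. Its arguments: {"type":"object","properties":{"steps":{"type":"array","items":{"type":"array","items":{"type":"number"}}},"jaw":{"type":"number"},"newtons":{"type":"number"}},"required":["steps"]}

```bash
mkdir -p pics
cat > h.py <<'E'
import numpy as np, cv2
from cell import arm
def px2w(cam,u,v,z=None,depth=None):
    c=arm.calibration(cam); M=np.linalg.inv(c["world_to_cam"])
    d=np.array([(u-c["cx"])/c["fx"],-(v-c["cy"])/c["fy"],-1.0])
    o=M[:3,3]; w=M[:3,:3]@d
    s=depth if depth is not None else (z-o[2])/w[2]
    return o+s*w
def cloud(cam,depth):
    c=arm.calibration(cam); M=np.linalg.inv(c["world_to_cam"])
    v,u=np.mgrid[:480,:640]
    p=np.stack([(u-c["cx"])/c["fx"]*depth,-(v-c["cy"])/c["fy"]*depth,-depth],-1)
    return p@M[:3,:3].T+M[:3,3]
E
python3 - <<'E'
from h import *
print({k:(v if k!="world_to_cam" else 0) for k,v in arm.calibration("top").items()},arm.grip_depth,arm.get_state()["ee_rot"])
Z={"big_center":.032,"small_center":.027,"contact":.032,"spring":.032}
for cam in("top","scene"):
    im,d=arm.grab_frame(cam); cv2.imwrite(f"pics/{cam}.png",im[:,:,::-1])
    for l in Z:
        for r in arm.place_of(cam,l)[:4]:
            u,v=r["xy"][0]*640,r["xy"][1]*480
            print(cam,l,round(r["conf"],2),round(u),round(v),px2w(cam,u,v,Z[l]).round(3))
E
```

```text
{'fx': 450.75052476372633, 'fy': 450.75052476372633, 'cx': 328.95725184385566, 'cy': 239.4702991051045, 'world_to_cam': 0} -0.0187 [ 9.81163107e-01  1.93178358e-01 -8.71015708e-05 -1.03529067e-03]
top big_center 0.9 316 274 [0.467 0.037 0.032]
top big_center 0.85 232 232 [0.527 0.165 0.032]
top big_center 0.58 327 199 [0.58  0.024 0.032]
top small_center 0.61 243 176 [0.614 0.153 0.027]
top contact 0.92 479 237 [ 0.528 -0.203  0.032]Traceback (most recent call last):
  File "<stdin>", line 7, in <module>
ValueError: it knows: big_center, contact, small_center
```

View pics/top.png

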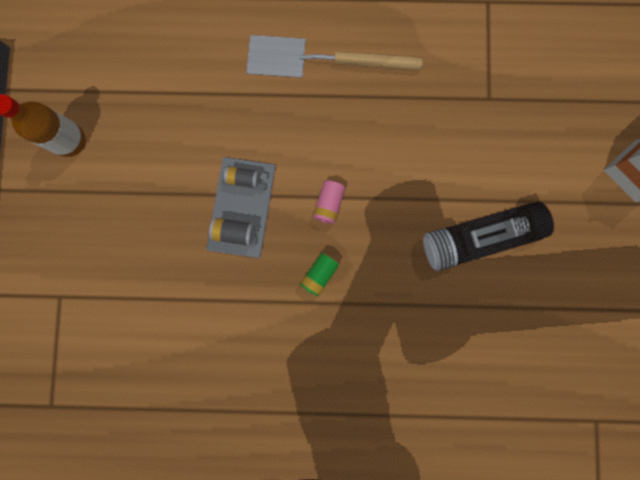

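Two-cell rest on the left: candidates shaped like big_center are grey (232,232), green (320,274) and pink (329,201). The grey one in the rest fits, and it is bigger than the grey cell at (242,177). Its brass band is on the left, so the cap points to +y. The torch is at (490,237), lamp head on the left and spring on the right. I'll confirm in a crop and measure the axes.

```bash
cat > m.py <<'E'
from h import *
im,d=arm.grab_frame("top"); P=cloud("top",d)
a=cv2.resize(im[145:265,195:355],None,fx=5,fy=5,interpolation=3)[:300,:800] 
b=cv2.resize(im[150:270,195:295],(400,480),interpolation=3); c=cv2.resize(im[180:300,410:560][:, :],(400,320),interpolation=3)
out=np.zeros((480,800,3),np.uint8); out[:,:400]=b; out[:320,400:]=c
cv2.imwrite("pics/crop.png",out[:,:,::-1])
def ax(sl,z0,z1):
    p=P[sl].reshape(-1,3); p=p[(p[:,2]>z0)&(p[:,2]<z1)]
    (cx,cy),(w,h),_=r=cv2.minAreaRect((p[:,:2]*1000).astype(np.float32)); bx=cv2.boxPoints(r)
    e=[bx[1]-bx[0],bx[2]-bx[1]]; e=max(e,key=np.linalg.norm); e=e*np.sign(e[1])
    print(len(p),"c",round(cx,1),round(cy,1),"size",round(w,1),round(h,1),"axis deg",round(np.degrees(np.arctan2(e[1],e[0])),1),"zmax",p[:,2].max().round(4))
ax(np.s_[205:265,195:285],.036,.06)   # big
ax(np.s_[160:195,215:280],.03,.06)    # small
ax(np.s_[150:265,195:285],.006,.06)   # rest
ax(np.s_[190:280,410:565],.006,.08)   # torch
ax(np.s_[190:280,410:470],.05,.08)    # head
ax(np.s_[190:240,515:560],.05,.08)    # tail
for l,z in(("big_center",.032),("small_center",.027),("contact",.032)):
    for r in arm.look_for("top",l)[:3]+arm.place_of("top",l)[:3]: 
        u,v=r["xy"][0]*640,r["xy"][1]*480; print(l,round(r["conf"],2),round(u,1),round(v,1),px2w("top",u,v,z).round(4))
E
python3 m.py
```

```text
900 c 528.0 165.9 size 59.3 33.6 axis deg 82.8 zmax 0.0521
533 c 612.3 156.1 size 48.6 25.4 axis deg 82.5 zmax 0.042
2994 c 569.9 159.7 size 84.0 148.3 axis deg 172.7 zmax 0.0521
3819 c 531.0 -214.3 size 58.9 181.2 axis deg 108.1 zmax 0.0596
745 c 509.6 -148.3 size 41.0 41.8 axis deg 107.4 zmax 0.0596
414 c 549.1 -273.5 size 34.5 56.9 axis deg 111.2 zmax 0.0569
big_center 0.72 326.7 201.8 [0.5757 0.0245 0.032 ]
big_center 0.66 231.7 228.0 [0.533  0.1657 0.032 ]
big_center 0.59 317.9 273.7 [0.4678 0.0351 0.032 ]
big_center 0.97 229.7 231.7 [0.5273 0.1684 0.032 ]
big_center 0.78 319.6 270.8 [0.4721 0.0326 0.032 ]
big_center 0.73 327.8 201.1 [0.5767 0.0229 0.032 ]
small_center 0.57 242.7 175.7 [0.6141 0.1536 0.027 ]
small_center 0.92 241.0 175.3 [0.6147 0.1561 0.027 ]
contact 0.7 489.5 233.5 [ 0.5331 -0.2184  0.032 ]
contact 0.66 241.1 178.6 [0.6084 0.1548 0.032 ]
contact 0.7 478.2 237.8 [ 0.5264 -0.2016  0.032 ]
```

View pics/crop.png

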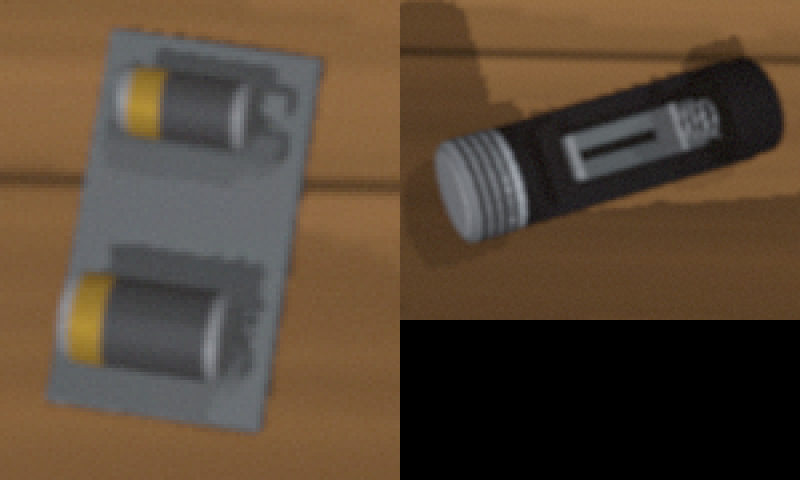

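Crop: the big grey cell has its band at (90,320) on the left, in the lower bed of the rest. The torch's lamp head is at (480,190) and its spring at (705,115). The cell centre is about (0.528, 0.167) with its axis at 82.6°; the torch axis is about 107.7°. Moving above the cell.

Emit:
{"api": "apply_moves", "payload": {"steps": [[40, -42, 0, 0], [40, -42, 0, 0], [40, -42, 0, 0], [40, -42, 0, 0], [40, -42, 0, 0], [40, -42, 0, 0], [40, -42, 0, 0], [40, -42, 0, 0], [40, -42, 0, 0], [40, -42, 0, 0]], "jaw": 0, "newtons": 60}}

```text
time_s: 1.8
position: [0.4483, -0.0362, 0.2318]
ee_rot: [0.981, 0.193, 0.001, 0.0]
contact_force: [0.6, -1.0, 0.1]
width: 0.0854
grasp_force: 0.0
```

Emit:
{"api": "apply_moves", "payload": {"steps": [[38, -39.5, 0, 0], [38, -39.5, 0, 0], [38, -39.5, 0, 0], [38, -39.5, 0, 0], [0, 0, 0, -0.175], [0, 0, 0, -0.175], [0, 0, 0, -0.175], [0, 0, 0, -0.175], [0, 0, 0, -0.175], [0, 0, 0, -0.175]]}}

```text
time_s: 3.05
position: [0.5286, 0.1658, 0.2314]
ee_rot: [0.75, 0.661, 0.0, 0.0]
contact_force: [0.2, 0.1, -0.1]
width: 0.0856
grasp_force: 0.0
```

```bash
cat >> h.py <<'E'
def yaw(): 
    from scipy.spatial.transform import Rotation as R
    s=arm.get_state(); m=R.from_quat(s["ee_rot"]).as_matrix(); return s,np.degrees(np.arctan2(m[1,0],m[0,0])),m
def togo(x,y,deg):
    s,a,m=yaw(); d=(np.array([x,y,0])-np.r_[s["position"][:2],0])*1000
    print("t",s["time_s"],"pos",np.round(s["position"],4),"yaw",a.round(2),"tool xy to go",(m.T@d)[:2].round(1),"roll",np.radians(a-deg).round(3))
E
python3 - <<'E'
from h import *
togo(.528,.167,82.6)
im,d=arm.grab_frame("wrist"); P=cloud("wrist",d); cv2.imwrite("pics/w1.png",im[:,:,::-1])
for l,z in(("big_center",.032),("small_center",.027)):
    for r in arm.place_of("wrist",l)[:3]:
        u,v=r["xy"][0]*640,r["xy"][1]*480; print(l,round(r["conf"],2),round(u),round(v),px2w("wrist",u,v,z).round(4))
m=(abs(P[...,0]-.528)<.03)&(abs(P[...,1]-.167)<.045)&(P[...,2]>.034)&(P[...,2]<.06)
p=P[m]; print(len(p),p[:,2].max())
r=cv2.minAreaRect((p[:,:2]*1000).astype(np.float32)); print(r);
E
```

```text
t 3.05 pos [0.5286 0.1658 0.2314] yaw 82.77 tool xy to go [ 1.1 -0.8] roll 0.003
big_center 0.83 271 341 [0.4681 0.0425 0.032 ]
big_center 0.82 379 339 [0.5742 0.0309 0.032 ]
big_center 0.65 310 211 [0.5243 0.1677 0.032 ]
2564 0.05068159605734407
((526.8688354492188, 166.46224975585938), (61.035282135009766, 33.78068923950195), 83.34767150878906)
```

View pics/w1.png

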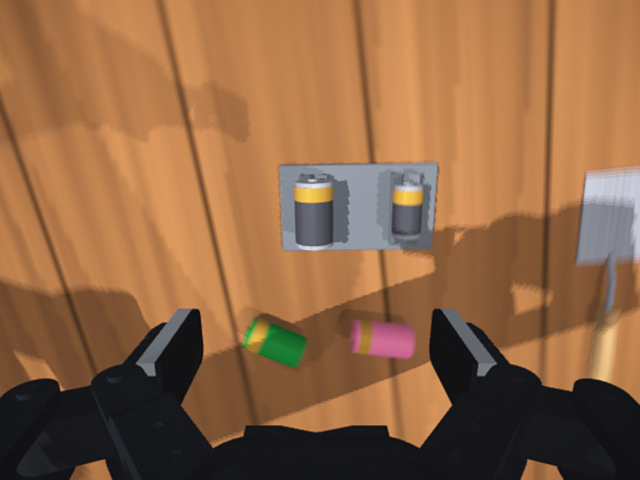

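The wrist view shows the big cell at (313,212), cap up the picture (tool +x), fingers straddling it, small cell clear at (407,207). Descend and grip.

Emit:
{"api": "apply_moves", "payload": {"steps": [[0.5, -1.8, 27, 0], [0, 0, 29, 0], [0, 0, 29, 0], [0, 0, 29, 0], [0, 0, 29, 0], [0, 0, 28, 0], [0, 0, 28, 0], [0, 0, 20, 0], [0, 0, 0, 0], [0, 0, 0, 0]]}}

```text
time_s: 4.45
position: [0.5278, 0.1667, 0.0134]
ee_rot: [0.752, 0.659, 0.001, 0.0]
contact_force: [0.5, -0.1, 0.4]
width: 0.0856
grasp_force: 0.0
```

Emit:
{"api": "apply_moves", "payload": {"steps": [[0, 0, 0, 0], [0, 0, 0, 0], [0, 0, 0, 0], [0, 0, 0, 0], [0, 0, 0, 0], [0, 0, 0, 0], [0, 0, 0, 0], [0, 0, 0, 0], [0, 0, 0, 0], [0, 0, 0, 0]], "jaw": 1, "newtons": 60}}

```text
time_s: 5.7
position: [0.5266, 0.1667, 0.0132]
ee_rot: [0.752, 0.659, -0.0, -0.0]
contact_force: [-3.1, 0.4, 5.7]
width: 0.0324
grasp_force: 59.2
```

Emit:
{"api": "apply_moves", "payload": {"steps": [[0, 0, -10, 0], [0, 0, -20, 0], [0, 0, -30, 0], [0, 0, -40, 0], [0, 0, -40, 0], [0, 0, -30, 0], [-15, 2.2, 0, 0], [-30, 4.4, 0, 0], [-45, 6.6, 0, 0], [-50, 7.4, 0, 0]]}}

```text
time_s: 6.95
position: [0.5276, 0.0232, 0.1805]
ee_rot: [0.752, 0.659, -0.001, -0.001]
contact_force: [0.6, -0.1, -1.5]
width: 0.0322
grasp_force: 59.7
```

Emit:
{"api": "apply_moves", "payload": {"steps": [[-50, 7.4, 0, 0], [-50, 7.4, 0, 0], [-50, 7.4, 0, 0], [-45, 6.6, 0, 0], [-35, 5.8, 0, 0], [-24, 4, 0, -0.1], [0, 0, 0, -0.133], [0, 0, 0, -0.1], [0, 0, 0, -0.1], [0, 0, 0, 0]]}}

```text
time_s: 8.2
position: [0.5324, -0.2321, 0.1806]
ee_rot: [0.594, 0.805, -0.0, -0.001]
contact_force: [0.4, -0.0, -0.8]
width: 0.0327
grasp_force: 59.7
```

Run:
```python
from h import *
togo(.536,-.231,107.7); s=arm.get_state(); print(s["width"],s["grasp_force"])
im,d=arm.grab_frame("wrist"); P=cloud("wrist",d); cv2.imwrite("pics/w2.png",im[:,:,::-1]); np.save("w2.npy",P)
for l,z in(("contact",.032),("big_center",s["position"][2]+.0187)):
    for r in arm.place_of("wrist",l)[:3]:
        u,v=r["xy"][0]*640,r["xy"][1]*480; print(l,round(r["conf"],2),round(u),round(v),px2w("wrist",u,v,z).round(4))
```

```text
t 8.2 pos [ 0.5324 -0.2321  0.1806] yaw 107.14 tool xy to go [-0.   3.8] roll -0.01
0.032662145383593744 59.66046988964081
contact 0.79 317 184 [ 0.5244 -0.2002  0.032 ]
big_center 0.65 316 338 [ 0.5337 -0.2329  0.1993]
```

View pics/w2.png

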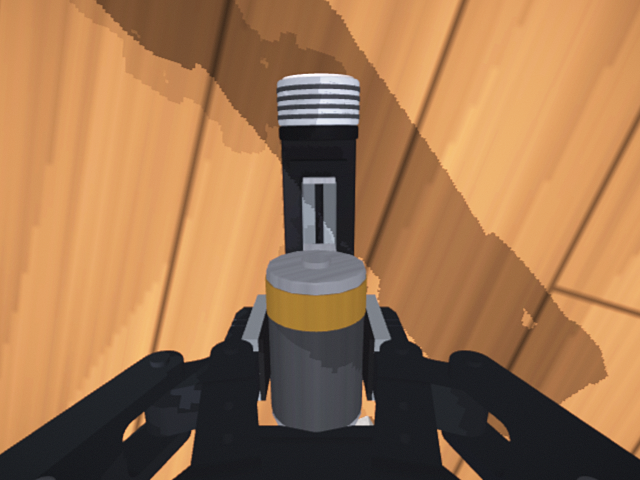

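The wrist view shows the cell held level with its cap towards the lamp head (torch head at (317,100), contact plate at about (317,182)). The torch is visible and roughly aligned; refining from depth.

Run:
```python
from h import *
W=np.load("w2.npy"); im,d=arm.grab_frame("top"); T=cloud("top",d)
c0=np.array([.5255,-.2005])
for name,P in(("wrist",W),("top",T)):
    a=np.radians(107.7); ax=np.array([np.cos(a),np.sin(a)]); ay=np.array([-ax[1],ax[0]])
    q=P.reshape(-1,3); q=q[q[:,2]<.075]; X=(q[:,:2]-c0)@ax*1000; Y=(q[:,:2]-c0)@ay*1000; Z=q[:,2]*1000
    m=(abs(Y)<35)&(X>-120)&(X<90)
    X,Y,Z=X[m],Y[m],Z[m]
    for x in list(range(-115,-75,6))+list(range(-75,85,5)):
        s=(X>x)&(X<x+4)&(Z>9)
        if s.sum()>8: 
            t=(X>x)&(X<x+4)&(abs(Y)<8); 
            print(name,x+2,"Y",np.percentile(Y[s],[1,99]).round(1),"mid",np.percentile(Y[s],[1,99]).mean().round(1),"Zmid",np.median(Z[t]).round(1))
    for zlo in (45,):
        s=(Z>zlo)&(abs(Y)<15)
        h=X[s&(X>0)]; t=X[s&(X<-60)]
        if len(h): print("head x",np.percentile(h,[0.5,1,3,50,99]).round(1))
        if len(t): print("tail x",np.percentile(t,[1,50,97,99.5]).round(1))
```

```text
wrist -48 Y [-12.6  13.4] mid 0.4 Zmid 21.9
wrist -43 Y [-13.   13.3] mid 0.1 Zmid 14.2
wrist -38 Y [-12.9  14. ] mid 0.5 Zmid 14.5
wrist -33 Y [-12.9  14. ] mid 0.5 Zmid 13.9
wrist -28 Y [-12.9  13.8] mid 0.5 Zmid 13.9
wrist -23 Y [-12.9  13.7] mid 0.4 Zmid 14.2
wrist -18 Y [-12.9  13.6] mid 0.4 Zmid 14.0
wrist -13 Y [-12.9  13.5] mid 0.3 Zmid 13.9
wrist -8 Y [-12.9  13.4] mid 0.3 Zmid 13.7
wrist -3 Y [-12.8  14.1] mid 0.6 Zmid 14.4
wrist 2 Y [-11.3  13.2] mid 0.9 Zmid 34.1
wrist 7 Y [-20.5  21.8] mid 0.7 Zmid 26.5
wrist 12 Y [-21.4  21.8] mid 0.2 Zmid 26.1
wrist 17 Y [-21.4  22. ] mid 0.3 Zmid 24.7
wrist 32 Y [-26.   26.6] mid 0.3 Zmid 6.7
wrist 37 Y [-27.   28.5] mid 0.8 Zmid 57.5
wrist 42 Y [-26.6  28. ] mid 0.7 Zmid 57.1
wrist 47 Y [-27.4  28.8] mid 0.7 Zmid 57.9
wrist 52 Y [-27.2  28.4] mid 0.6 Zmid 57.9
wrist 57 Y [-27.8  28.1] mid 0.2 Zmid 57.6
wrist 62 Y [-27.1  28.7] mid 0.8 Zmid 58.0
wrist 67 Y [-27.5  28.2] mid 0.3 Zmid 58.3
wrist 72 Y [-26.4  27.3] mid 0.5 Zmid 56.8
head x [33.5 33.6 34.6 54.2 74. ]
top -89 Y [-27.6  26.7] mid -0.4 Zmid nan
top -83 Y [-27.9  26.1] mid -0
[... 623 characters left out ...]
2  12.2] mid -1.0 Zmid 14.0
top -3 Y [-14.1  12.6] mid -0.8 Zmid 16.3
top 2 Y [-13.2  11.6] mid -0.8 Zmid 33.0
top 7 Y [-22.2  20.3] mid -1.0 Zmid 27.3
top 12 Y [-22.1  20.1] mid -1.0 Zmid 24.7
top 17 Y [-22.2  20.7] mid -0.8 Zmid 19.5
top 37 Y [-28.3  27.4] mid -0.5 Zmid 56.6
top 42 Y [-28.2  27.1] mid -0.5 Zmid 56.4
top 47 Y [-27.4  27.2] mid -0.1 Zmid 56.8
top 52 Y [-29.3  27.5] mid -0.9 Zmid 56.5
top 57 Y [-28.9  27.6] mid -0.7 Zmid 57.0
top 62 Y [-29.2  28. ] mid -0.6 Zmid 57.3
top 67 Y [-29.1  27.9] mid -0.6 Zmid 57.6
top 72 Y [-27.9  27.6] mid -0.2 Zmid 55.9
top 77 Y [-22.9  23.3] mid 0.2 Zmid 13.0
head x [34.5 34.7 35.4 56.  75.2]
  return _methods._mean(a, axis=axis, dtype=dtype,
  ret = ret.dtype.type(ret / rcount)
```

Torch yaw of 107.7° is confirmed and the contact is at about (0.525, −0.1985). I'll descend just ahead of the spring, staying above the plate.

Emit:
{"api": "apply_moves", "payload": {"steps": [[10, 1.5, 0, -0.01], [10.2, 1.6, 5, 0], [0, 0, 25, 0], [0, 0, 30, 0], [0, 0, 30, 0], [0, 0, 25, 0], [0, 0, 18, 0], [0, 0, 12, 0], [0, 0, 0, 0], [0, 0, 0, 0]]}}

```text
time_s: 9.65
position: [0.5314, -0.212, 0.0384]
ee_rot: [0.589, 0.808, 0.0, 0.001]
contact_force: [1.1, 0.1, -0.7]
width: 0.0324
grasp_force: 59.7
```

Run:
```python
from h import *
togo(.5292,-.2119,107.7); print(arm.get_state()["contact_force"])
im,d=arm.grab_frame("wrist"); P=cloud("wrist",d)
im2,d2=arm.grab_frame("scene"); arm.place_of("scene","contact")
out=np.zeros((480,800,3),np.uint8); out[:300,:400]=cv2.resize(im,(400,300)); 
c=arm.calibration("scene"); w=c["world_to_cam"]@np.array([.53,-.21,.04,1]); u=int(c["cx"]+c["fx"]*w[0]/-w[2]); v=int(c["cy"]+c["fy"]*w[1]/w[2]); print(u,v)
u=min(max(u,60),580); v=min(max(v,60),420)
out[:400,400:]=cv2.resize(im2[v-60:v+60,u-60:u+60],(400,400),interpolation=3)
cv2.imwrite("pics/w3.png",out[:,:,::-1])
```

```text
t 9.65 pos [ 0.5314 -0.212   0.0384] yaw 107.82 tool xy to go [ 0.8 -2. ] roll 0.002
[ 1.07264742  0.07771869 -0.70289026]
184 352
```

View pics/w3.png

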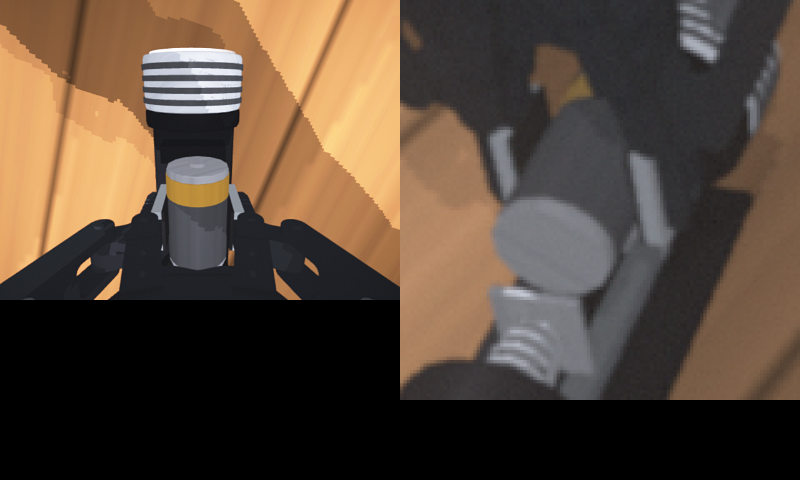

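The cell hangs above the bed, flat end facing the spring plate (plate at (550,330) in the scene crop), and sits 2 mm to the right. I'll correct, lower slightly, then push.

Emit:
{"api": "apply_moves", "payload": {"steps": [[0, -1, 2, 0], [0, -1, 2, 0], [-3, 0, 0, 0], [-3, 0, 0, 0], [-3, 0, 0, 0], [-3, 0, 0, 0], [-3, 0, 0, 0], [-3, 0, 0, 0], [-2.5, 0, 0, 0], [0, 0, 0, 0]]}}

```text
time_s: 11.05
position: [0.5346, -0.2308, 0.033]
ee_rot: [0.589, 0.808, 0.001, -0.001]
contact_force: [-3.0, 5.8, 0.7]
width: 0.0324
grasp_force: 59.7
```

Run:
```python
from h import *
togo(.5249+.304*.0355,-.1986-.953*.0355,107.7); s=arm.get_state(); print(np.round(s["contact_force"],1),s["width"])
im,d=arm.grab_frame("wrist"); im2,d2=arm.grab_frame("scene")
out=np.zeros((400,800,3),np.uint8); out[:,:400]=cv2.resize(im[160:400,200:440],(400,400)); 
out[:,400:]=cv2.resize(im2[292:412,124:244],(400,400),interpolation=3)
cv2.imwrite("pics/w4.png",out[:,:,::-1])
```

```text
t 11.05 pos [ 0.5346 -0.2308  0.033 ] yaw 107.81 tool xy to go [-1.9  0.5] roll 0.002
[-3.   5.8  0.7] 0.032414678354575455
```

View pics/w4.png

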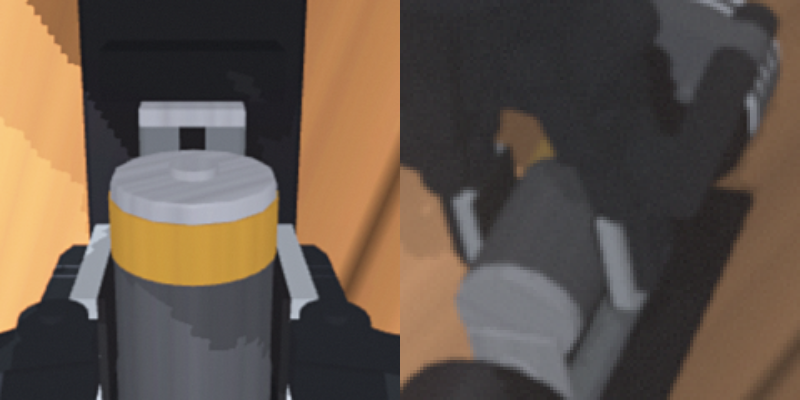

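The force of 6.5 N means about 13 mm of spring travel with the cell raised, and the cap is clear of the contact plate. Push 2 mm more and lower.

Emit:
{"api": "apply_moves", "payload": {"steps": [[-1, 0.5, 0, 0], [-1, 0, 0, 0], [0, 0, 3, 0], [0, 0, 3, 0], [0, 0, 3, 0], [0, 0, 3, 0], [0, 0, 3, 0], [0, 0, 2, 0], [0, 0, 1.5, 0], [0, 0, 0, 0]]}}

```text
time_s: 12.4
position: [0.5354, -0.2321, 0.0141]
ee_rot: [0.589, 0.808, 0.001, -0.002]
contact_force: [-2.3, 6.4, 0.1]
width: 0.0322
grasp_force: 59.8
```

Run:
```python
from h import *
togo(.5249+.304*.0355,-.1986-.953*.0355,107.7); s=arm.get_state(); print(np.round(s["contact_force"],1),s["width"])
im,d=arm.grab_frame("wrist"); im2,d2=arm.grab_frame("scene")
out=np.zeros((400,800,3),np.uint8); out[:,:400]=cv2.resize(im[160:400,200:440],(400,400)); 
out[:,400:]=cv2.resize(im2[292:412,124:244],(400,400),interpolation=3)
cv2.imwrite("pics/w5.png",out[:,:,::-1])
```

```text
t 12.4 pos [ 0.5354 -0.2321  0.0141] yaw 107.82 tool xy to go [-0.5  0.2] roll 0.002
[-2.3  6.4  0.1] 0.032208850710197176
```

View pics/w5.png

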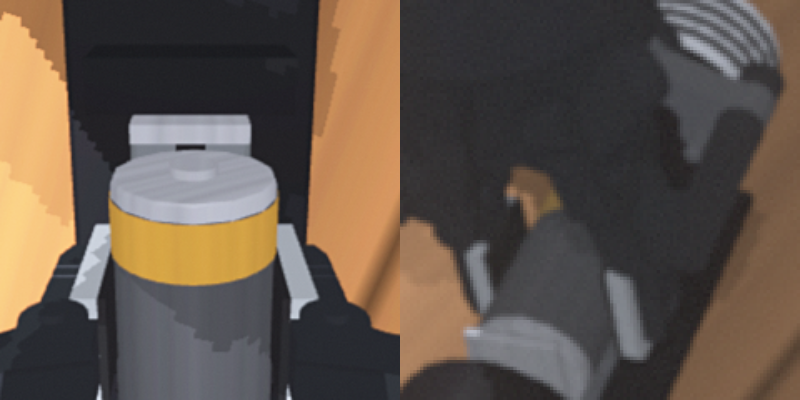

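The cell is down in the bed, cap behind the plate, spring pressed about 14 mm. Settle it 1 mm and open.

Emit:
{"api": "apply_moves", "payload": {"steps": [[0, 0, 1, 0], [0, 0, 0, 0], [0, 0, 0, 0], [0, 0, 0, 0], [0, 0, 0, 0], [0, 0, 0, 0], [0, 0, 0, 0], [0, 0, 0, 0], [0, 0, 0, 0], [0, 0, 0, 0]]}}

```text
time_s: 13.75
position: [0.5355, -0.2322, 0.0137]
ee_rot: [0.589, 0.808, 0.001, -0.002]
contact_force: [-3.4, 6.9, 3.4]
width: 0.0326
grasp_force: 60.2
```

Emit:
{"api": "apply_moves", "payload": {"steps": [[0, 0, 0, 0], [0, 0, 0, 0], [0, 0, 0, 0], [0, 0, 0, 0], [0, 0, 0, 0], [0, 0, 0, 0], [0, 0, 0, 0], [0, 0, 0, 0], [0, 0, 0, 0], [0, 0, 0, 0]], "jaw": 0}}

```text
time_s: 15.0
position: [0.536, -0.2335, 0.0138]
ee_rot: [0.589, 0.808, -0.0, -0.0]
contact_force: [-0.1, 0.1, 0.1]
width: 0.0855
grasp_force: 0.0
```

Emit:
{"api": "apply_moves", "payload": {"steps": [[0, 0, -10, 0], [0, 0, -20, 0], [0, 0, -30, 0], [0, 0, -30, 0], [0, 0, -40, 0], [0, 0, -30, 0], [-20, 0, 0, 0], [-40, 0, 0, 0], [-20, 0, 0, 0], [0, 0, 0, 0]]}}

```text
time_s: 16.25
position: [0.5602, -0.3107, 0.1728]
ee_rot: [0.59, 0.808, 0.0, -0.001]
contact_force: [0.2, 0.3, -0.7]
width: 0.0854
grasp_force: 0.0
```

Run:
```python
from h import *
s=arm.get_state(); print(s["time_s"],s["position"],np.round(s["contact_force"],1),s["width"])
im,d=arm.grab_frame("wrist"); P=cloud("wrist",d)
im2,d2=arm.grab_frame("scene")
out=np.zeros((400,800,3),np.uint8); out[:,:400]=cv2.resize(im[40:360,160:480],(400,400)); 
out[:,400:]=cv2.resize(im2[292:412,124:244],(400,400),interpolation=3)
cv2.imwrite("pics/w6.png",out[:,:,::-1])
c0=np.array([.5249,-.1986]); a=np.radians(107.7); ax=np.array([np.cos(a),np.sin(a)]); ay=np.array([-ax[1],ax[0]])
q=P.reshape(-1,3); X=(q[:,:2]-c0)@ax*1000; Y=(q[:,:2]-c0)@ay*1000; Z=q[:,2]*1000
for x in range(-85,6,5):
    m=(X>x)&(X<x+5)&(abs(Y)<4); n=(X>x)&(X<x+5)&(Z>36)&(abs(Y)<25)
    if m.sum(): print(x,Z[m].max().round(1),np.median(Z[m]).round(1),np.percentile(Y[n],[1,99]).round(1) if n.any() else 0)
```

```text
16.25 [ 0.56019918 -0.31072698  0.17282375] [ 0.2  0.3 -0.7] 0.08539729350574018
-85 57.1 55.3 [-24.3  24.6]
-80 55.9 38.4 [-22.9  23.6]
-75 43.3 25.8 [-7.5  8.4]
-70 43.0 38.4 [-6.5  8.4]
-65 48.8 47.3 [-12.5  13.4]
-60 50.2 48.5 [-16.2  15.6]
-55 50.8 49.0 [-16.8  15.9]
-50 315.5 315.5 [-15.2  14.2]
-45 50.3 49.1 [-16.7  15.7]
-40 50.4 49.0 [-16.5  16.3]
-35 50.6 48.9 [-16.4  16.2]
-30 51.1 49.1 [-16.3  16.1]
-25 51.3 49.2 [-16.3  16.1]
-20 51.3 49.3 [-16.9  15.9]
-15 51.0 49.2 [-16.8  15.8]
-10 50.9 49.3 [-16.7  16.5]
-5 50.9 48.5 [-16.6  15.2]
0 39.1 34.0 [-2.7  1.8]
5 27.5 26.0 0
```

View pics/w6.png

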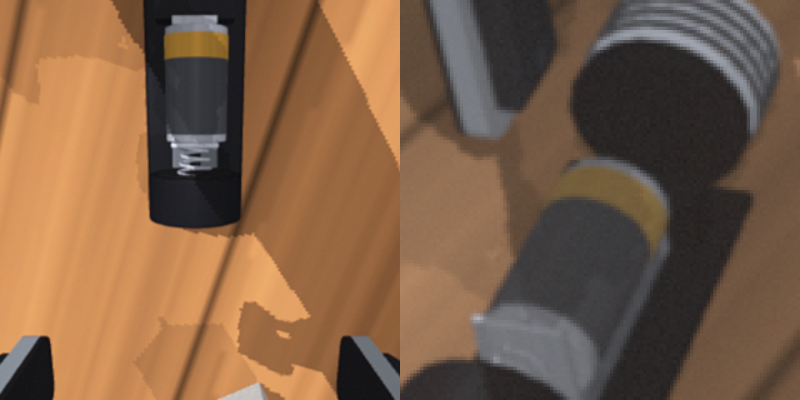

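The cell top is level at 49 mm, the cell is centred, its cap rests against the plate, and the spring is pressed. Handing in.

```bash
python3 -c "
from cell import arm
print(arm.finish_job())"
```

```text
the job is handed in; nothing more can be done
None
```

I put the big cell in the torch, released it and handed the job in at about 16 s; the last check showed it level and centred, cap against the contact, held by the spring, and I never touched the small cell (the hand-in reported no verdict).

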